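# Free the amber filter frame: line up the keeper, hold the catch at its mark

## Task

Slide the rack's steel keeper bar by its black grip until the opening in it stands in line with the amber filter frame (orange tab), and let go of it. Then pull the spring-loaded catch out by its brass knob until its white pointer lines up with the red mark, and finish while still holding it there, so that a colleague can lift the frame out. Leave the frames in their bays and the other things on the bench where they are.

Things in the scene. Friction and masses are not known exactly. Their poses are not given: they have to be found in the camera images.
- rack: Wooden frame rack fixed to the bench, 400 (x) by 270 mm (y), base 15 mm thick. Origin: on the bench, 15 mm behind the base's middle. Front is -x, to the robot; y across the bays; z up. Slotted bays at y = -50, 0 and +50 mm. Posts and a rail, 142 mm high, stand at x = +16 mm; the frames behind it from x = +40 to +166 mm, tops at 150 mm; the open deck lies in front.
- keeper: Steel bar 230 mm long that slides along the rack's y on the rail, 143 to 149 mm above the bench; it overhangs the frames' front top corners except at its 26 mm wide opening. 2 N of friction; stays where left; travels 65 mm either side of the middle bay. Origin as the rack's when its opening faces the middle bay; axes as the rack's.
- keeper_grip (a point): Point to hold on the keeper's upright black grip: a square post 16 x 16 mm, sides along the rack's x and y, standing free from 149 to 193 mm above the bench; this point is on its axis, 175 mm above the bench. It sits 80 mm in front (-x) of the opening, at the same y as the opening, and has a white line on top.
- keeper_opening (a point): Middle of the opening in the keeper bar, 145 mm above the bench.
- frame_amber: Square aluminium frame with amber glass, 125 x 125 x 6 mm, 160 g, loose, upright in one of the three bays (which one changes), its plane along the rack's x and z; an orange tab 70 x 14 x 10 mm on top. Origin: centre of its lower edge; x along its width, y its thickness, z up.
- frame_amber_corner (a point): Front top corner of the amber frame, 58 mm in front of its middle and 145 mm above the bench; the opening must come in line with this point along the rack's y.
- frame_green: The same frame with green glass and a green tab, in another bay.
- frame_blue: The same frame with blue glass and a blue tab, in another bay.
- catch: Spring-return steel slide in the middle of the deck, with brass knob and white pointer arm. It pulls out along the rack's -x, at most 70 mm. The spring draws it home with about 5 N at home and 1.2 N more per 10 mm (11 N at 50 mm), so it must be held. Origin as the rack's when home; axes as the rack's.
- catch_knob (a point): Point to hold on the upright brass knob: a round knob 26 mm in diameter from 64 to 106 mm above the bench on a 12 mm stem; this point is on its axis, 88 mm above the bench, at rack x = -115 mm, y = 0 when home, 80 mm in front of the line of the keeper grip.
- catch_pointer (a point): Tip of the catch's white pointer arm (6 mm wide, 24 to 28 mm above the bench), 88 mm to the rack's +y side of the knob axis and at the same rack x as it.
- mark: Red clip fixed on the deck beside the pointer's path: 5 mm (x) by 30 mm (y), 11 mm high, on the 15 mm high deck; origin at the centre of its underside, axes as the rack's. It lies 30 to 55 mm in front (rack -x) of the pointer's home; this varies. The pointer is at the mark when both have the same rack x.
- barn_leaf: Black steel barn door leaf lying on the bench, 150 x 120 mm, 19 mm high; leave it alone. Origin: centre of its underside.
- lamp_base: Grey ceramic lamp base, 60 mm in diameter, 50 mm high; leave it alone. Origin: centre of its underside.
- thumbscrew: Loose brass thumbscrew standing on its head, 28 mm in diameter, 36 mm high; leave it alone. Origin: centre of its underside.
- screwdriver: Screwdriver lying on the bench; leave it alone. Origin: under its middle.
- mug: Blue ceramic mug, 80 mm in diameter, 90 mm high; leave it alone. Origin: centre of its underside.
Not all that is in view belongs to the job. Of the things that look like the frame_amber, the smallest one is meant.

How it is judged:
By the outcome, as a careful person would: the job done as asked, in the order asked, and still so for the second after the job is handed in, while the arm keeps its last pose, push and grip.
It also fails if it takes over 38 s, if anything falls off the work surface, if the arm or the gripper's body presses on something with over 40 N, if the wrist force passes 120 N, or if a joint passes its speed limit or range.

## Robot

A 6-joint arm with a two-finger parallel gripper is mounted at the origin on the work surface. World frame = base frame: x ahead of the robot, y to its left, z up, the work surface at z = 0. Lengths are in m, angles in rad, forces in N, time in s.
With the tool pointing down it reaches from about 0.4 to 0.825 m from the base axis. Payload 7 kg.
Tool frame: the origin (TCP) lies at the very end of the fingers, on their centre line; the grasp point (between the pads) lies 19 mm behind it; z points along the fingers, y is the line along which they close (so a half turn about z gives the same grasp; the last joint's range is limited). The gripper opens to 85 mm and grips with 20 to 120 N. Pads are 22 mm wide; open, the fingers measure 114 mm over their backs; the gripper's body (76 mm by 85 mm) begins 54 mm behind the grasp point. The pads swing forward as they close: fully open they stand 13 mm farther back than shut.
Start: joints at [-1.039, 0.359, 0.012, 0, -1.224, -0.288], TCP at [0.163, -0.655, 0.231] pointing down, gripper open.
Joint ranges: [-3.07, 3.07], [-1.43, 2.12], [-1.02, 1.25], [-3.03, 1.67], [-3.05, -0], [-3.03, 3.03]. Speed limits (rad/s): [2.39, 2.39, 3.01, 3.14, 3.14, 3.14].

## Interface

Orientations are given as a unit quaternion [x, y, z, w].
In Python, from cell import env gives the robot as it stands.
- The arm moves only by the tool apply_moves, never from a script. Its arguments are lists of equal length, an entry for each row: "dp": the shift along the world's x, y, z as a fraction of full scale, a list of three; "rotation": the turn, a rotation vector about the world's x, y, z as a fraction of full scale, a list of three. A call has exactly 10 rows; each row is the pose to reach, as a shift and turn from the pose commanded when the call began; what a row does not reach only later rows make up. Full scale, the value 1, is 0.25 m for a shift and 30 degrees for a turn. A row lasts 1/10 s, in which the tool goes at most 50 mm and 8.59 degrees, less where a joint would pass 70% of its speed; a pose out of reach is approached as far as the arm can. A call with a number of a shift or a turn outside -1 to 1 is refused whole. A call with a gripper value outside its range is refused whole. "gripper" is the gripper command: -1 is fully open, 1 is shut, values between are in proportion, set as the call begins (left out, the last holds). The fingers move at their own pace and stop on an object; "force" is the grip in N (left out, the last holds). Time passes only in rows, so rows that repeat a pose let the fingers close, or fill a call up. It gives the time, the measured TCP pose, the force, the opening and the grip force at its end, in the units of the state.
- env.get_obs(): the state, without advancing time (a new reading comes with each control period).
- env.get_image(name): name is "scene" or "top" or "wrist"; returns a dict with "image" (400x640x3 uint8, blue, green, red), "fx", "fy", "cx", "cy" (pixels), "dist" ([k1, k2, p1, p2, k3] as OpenCV has them; the pictures are not rectified), "R" (3x3) and "t" (3): a world point X has camera coordinates R X + t. Camera axes: x right, y down, z forward; pixel columns grow to the right and rows downward; lengths in m; the calibration is good to about 2 mm. A picture is of the moment at which its call begins. There is no depth.
- env.sign_off(): hands the job in; it is judged then, once.
The state is a dict: "clock": time; "q": joint angles; "qvel": joint speeds; "joint_torque": joint torques, N m; "tcp_pos": TCP position; "orientation": TCP orientation; "wrist_force": force on the tool from outside, world axes, zero at the start; "torque": the same for the moment, N m; "gripper_width": finger opening in m; "grip_force": force on a finger pad.
Only numpy, scipy, OpenCV 4.12 (cv2) and the standard library are available. Lean on these libraries where they do the work, as an engineer would, in place of code of your own. Each camera call takes 0.05 s, during which the arm holds its last target. There are 200 camera calls.

## Working session

There is one attempt and no reset: what is moved stays moved. The work goes in short steps, Python scripts to look and compute and a tool call to move; the robot and the scene stay as the last step left them, time stands still between calls to the robot, and variables do not carry over. Pictures are saved under pics/ and viewed, at most 10 in all, crops included, and the job is handed in when it is done.

Besides the shell and the picture viewer there is one more tool, called after "Call:" as a command line: name --argument value ..., lists and objects as JSON in quotes. apply_moves: Moves the arm, as the interface text tells. Shift numbers are shares of 0.25 m and turn numbers shares of 30 degrees, none past 1 either way. Its arguments: {"type":"object","properties":{"dp":{"type":"array"},"rotation":{"type":"array"},"gripper":{"type":"number"},"force":{"type":"number"}},"required":["dp","rotation"]}

```bash
mkdir -p pics; cat > h.py <<'E'
import numpy as np, cv2, pickle
from cell import env
def grab(name,tag):
    d=env.get_image(name); cv2.imwrite(f'pics/{tag}.png',d['image']); pickle.dump(d,open(f'pics/{tag}.pkl','wb')); return d
def load(tag): return pickle.load(open(f'pics/{tag}.pkl','rb'))
def ray(d,uv):
    K=np.array([[d['fx'],0,d['cx']],[0,d['fy'],d['cy']],[0,0,1.]])
    p=cv2.undistortPoints(np.array([[uv]],float),K,np.array(d['dist'],float))[0,0]
    R=np.array(d['R']);t=np.array(d['t']).ravel()
    v=R.T@np.array([p[0],p[1],1]); return -R.T@t, v/np.linalg.norm(v)
def plane(d,uv,z):
    c,v=ray(d,uv); return c+v*(z-c[2])/v[2]
def tri(obs):
    A=np.zeros((3,3));b=np.zeros(3)
    for d,uv in obs:
        c,v=ray(d,uv);P=np.eye(3)-np.outer(v,v);A+=P;b+=P@c
    x=np.linalg.solve(A,b); return x,[np.linalg.norm((np.eye(3)-np.outer(v,v))@(x-c)) for c,v in [ray(d,uv) for d,uv in obs]]
def proj(d,X):
    K=np.array([[d['fx'],0,d['cx']],[0,d['fy'],d['cy']],[0,0,1.]])
    return cv2.projectPoints(np.array([X],float),cv2.Rodrigues(np.array(d['R']))[0],np.array(d['t'],float).ravel(),K,np.array(d['dist'],float))[0][0,0]
E
python3 - <<'E'
from h import *
a=grab('scene','s0');b=grab('top','t0');c=grab('wrist','w0')
for d in (a,b,c): print(d['fx'],np.round(-np.array(d['R']).T@np.array(d['t']).ravel(),3))
o=env.get_obs();print(o['orientation'],o['tcp_pos'],o['wrist_force'])
E
```

```text
494.3450548984285 [ 1.334 -0.818  1.183]
496.8678255855993 [ 0.435 -0.007  1.569]
295.31893152990114 [ 0.09  -0.673  0.373]
[-1.21549220e-01  9.92585195e-01  6.30147782e-04 -1.43225177e-04] [ 0.1628343  -0.65469119  0.23056031] [-0.06491244  0.78801154  0.03296447]
```

View pics/s0.png

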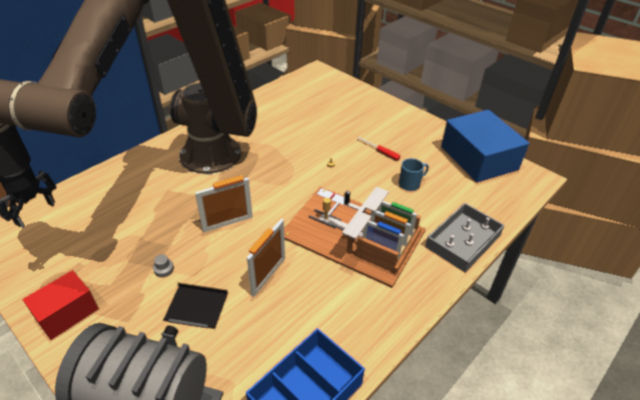

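View pics/t0.png

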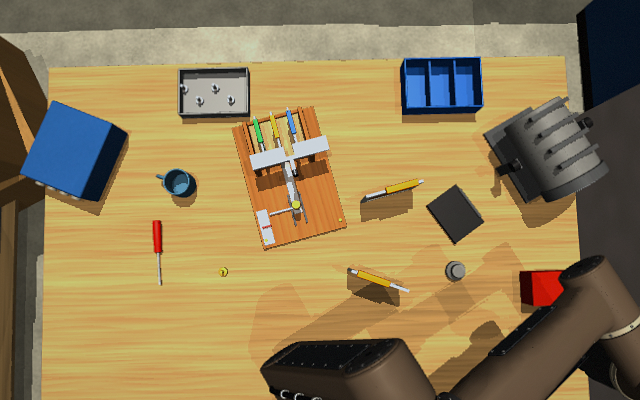

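The scene view at (225,205) and (265,257) and the top view at (392,189) and (379,279) show two amber frames standing loose on the bench. A third amber tab is in the rack, at scene (397,218) and top (275,125). The rack one is the smallest and stands in a bay beside the green and blue frames, so it fits. I'll confirm it in an enlarged crop.

```bash
python3 - <<'E'
from h import *
a=load('s0')['image'][170:290,270:440];b=load('t0')['image'][95:255,225:355]
A=cv2.resize(a,(425,300),interpolation=cv2.INTER_CUBIC)
B=cv2.resize(b,(487,600),interpolation=cv2.INTER_CUBIC)  # 3.746,3.75
A=cv2.resize(a,(310,219),interpolation=cv2.INTER_CUBIC)
C=np.zeros((600,797,3),np.uint8);C[:,:487]=B;C[:219,487:]=A
cv2.imwrite('pics/c0.png',C)
E
```

```text
(no output)
```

View pics/c0.png

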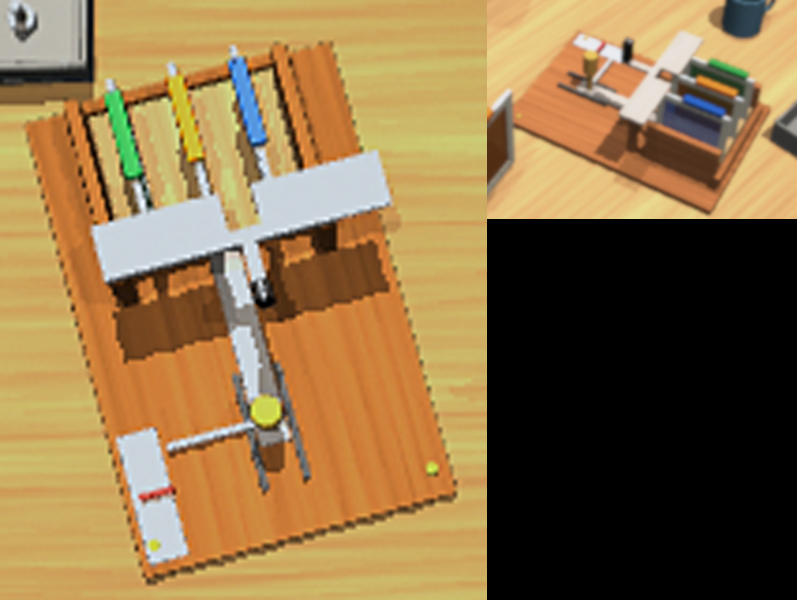

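The crop confirms it: the amber tab is in the middle bay at (185,115), between green (+y side) and blue. The opening is at (240,220), right of the amber line, with the black grip at (262,292). The knob is at (265,410), the pointer tip at (170,448) and the red mark at (157,494).

```bash
python3 - <<'E'
from h import *
s=load('s0');t=load('t0')
def cen(d,roi,f):
    x0,y0,x1,y1=roi;h=cv2.cvtColor(d['image'],cv2.COLOR_BGR2HSV)[y0:y1,x0:x1].astype(int)
    m=f(h[...,0],h[...,1],h[...,2]).astype(np.uint8)
    n,l,st,c=cv2.connectedComponentsWithStats(m,connectivity=8)
    i=1+np.argmax(st[1:,4]); return c[i]+[x0,y0],st[i],(l==i)
yel=lambda h,s,v:(h>20)&(h<34)&(s>120)&(v>110)
blk=lambda h,s,v:(v<50)
red=lambda h,s,v:((h<4)|(h>174))&(s>150)&(v>120)
full=lambda X,Y:np.array([X/487*130+225,Y/3.75+95])-.5
kt,st,_=cen(t,(288,195,305,212),yel);print('knob top',kt,st)
ks,st,_=cen(s,(316,195,336,225),yel);print('knob sc',ks,st)
gt,st,_=cen(t,(285,165,305,180),blk);print('grip top',gt,st)
gs,st,_=cen(s,(338,185,356,208),blk);print('grip sc',gs,st)
for n,p in [('knobtop@.106',plane(t,kt,.106)),('grip@.193',plane(t,gt,.193)),('mark',plane(t,full(157,494),.026)),('ptr',plane(t,full(170,448),.028))]: print(n,p.round(4))
# heights: two-view
print('tri knob',tri([(t,kt),(s,ks)]),'tri grip',tri([(t,gt),(s,gs)]))
FL=plane(t,full(150,580),.015)[:2];FR=plane(t,full(456,495),.015)[:2]
d=FL-FR;print('deck',FL,FR,np.linalg.norm(d),'yaw',np.degrees(np.arctan2(-d[0],d[1])))
a=plane(t,full(175,72),.15);b=plane(t,full(205,190),.15);e=(a-b);print('amber',a,b,np.degrees(np.arctan2(e[1],e[0])))
oL=plane(t,full(222,200),.149);oR=plane(t,full(254,190),.149);print('opening',oL,oR,(oL+oR)/2)
o=env.get_obs();print(o['tcp_pos'],o['clock'])
E
```

```text
knob top [295.52631579 204.07017544] [ 4  5  8  9 57]
knob sc [326.59090909 200.04545455] [ 8  3  6  5 22]
grip top [295.94736842 173.94736842] [ 8  4  6  8 19]
grip sc [346.58064516 198.48387097] [ 7  9  4 10 31]
knobtop@.106 [0.568  0.0438 0.106 ]
grip@.193 [0.6446 0.0377 0.193 ]
mark [0.5085 0.1385 0.026 ]
ptr [0.5463 0.1269 0.028 ]
tri knob (array([0.56880079, 0.04457346, 0.1042515 ]), [np.float64(0.000941606391468745), np.float64(0.0009416063914687011)]) tri grip (array([0.65043335, 0.04047891, 0.16719081]), [np.float64(0.002698165610713537), np.float64(0.0026981656107133534)])
deck [0.43784042 0.14660192] [ 0.50171949 -0.10989144] 0.26432816099655937 yaw 13.984877578579788
amber [0.83046292 0.10730741 0.15      ] [0.73659757 0.08570695 0.15      ] 12.959391868694253
opening [0.72862146 0.07277151 0.149     ] [0.7358446 0.0478492 0.149    ] [0.73223303 0.06031036 0.149     ]
[ 0.1628343  -0.65469119  0.23056031] 0.15
```

Call:
apply_moves --dp '[[0.05,0.05,0.15],[0.12,0.15,0.3],[0.2,0.25,0.45],[0.28,0.4,0.52],[0.36,0.55,0.52],[0.44,0.7,0.52],[0.52,0.8,0.52],[0.6,0.9,0.52],[0.68,1,0.52],[0.68,1,0.52]]' --rotation '[[0,0,0],[0,0,0],[0,0,0],[0,0,0],[0,0,0],[0,0,0],[0,0,0],[0,0,0],[0,0,0],[0,0,0]]' --gripper -1

```text
clock: 1.15
tcp_pos: [0.3345, -0.4027, 0.3614]
orientation: [-0.123, 0.992, 0.0, 0.0]
wrist_force: [-0.5, 0.0, -0.0]
gripper_width: 0.0858
grip_force: 0.0
```

Call:
apply_moves --dp '[[0.08,0.13,0],[0.16,0.26,0],[0.24,0.39,0],[0.32,0.52,0],[0.4,0.65,0],[0.48,0.78,0],[0.56,0.9,0],[0.62,1,0],[0.62,1,0],[0.62,1,0]]' --rotation '[[0,0,0],[0,0,0],[0,0,0],[0,0,0],[0,0,0],[0,0,0],[0,0,0],[0,0,0],[0,0,0],[0,0,0]]'

```text
clock: 2.15
tcp_pos: [0.4879, -0.1548, 0.3609]
orientation: [-0.122, 0.993, 0.0, -0.0]
wrist_force: [-0.6, 0.3, -0.2]
gripper_width: 0.0856
grip_force: 0.0
```

Call:
apply_moves --dp '[[0.08,0.13,0],[0.16,0.26,0],[0.24,0.39,0],[0.32,0.52,0],[0.4,0.65,0],[0.48,0.76,0],[0.5,0.78,0],[0.5,0.78,0],[0.5,0.78,0],[0.5,0.78,0]]' --rotation '[[0,0,0],[0,0,0],[0,0,0],[0,0,0],[0,0,0],[0,0,0],[0,0,0],[0,0,0],[0,0,0],[0,0,0]]'

```text
clock: 3.15
tcp_pos: [0.6124, 0.0386, 0.3618]
orientation: [-0.121, 0.993, -0.0, 0.0]
wrist_force: [0.4, 1.1, 0.2]
gripper_width: 0.0856
grip_force: 0.0
```

```bash
python3 - <<'E'
from h import *
o=env.get_obs();print(o['tcp_pos'],o['orientation'],o['q'],o['clock'],o['wrist_force'])
grab('wrist','w1'); im=cv2.imread('pics/w1.png'); cv2.imwrite('pics/w1b.png',cv2.resize(im,(800,500),interpolation=cv2.INTER_CUBIC))
E
```

```text
[0.61235974 0.03855142 0.36182491] [-1.20939149e-01  9.92659886e-01 -1.66119756e-07  2.71257508e-04] [ 3.80886433e-01  2.04249489e-01  9.01175692e-02  1.40530615e-04
 -1.45614016e+00 -1.70922695e+00] 3.15 [0.44738677 1.06008782 0.18345609]
```

View pics/w1b.png

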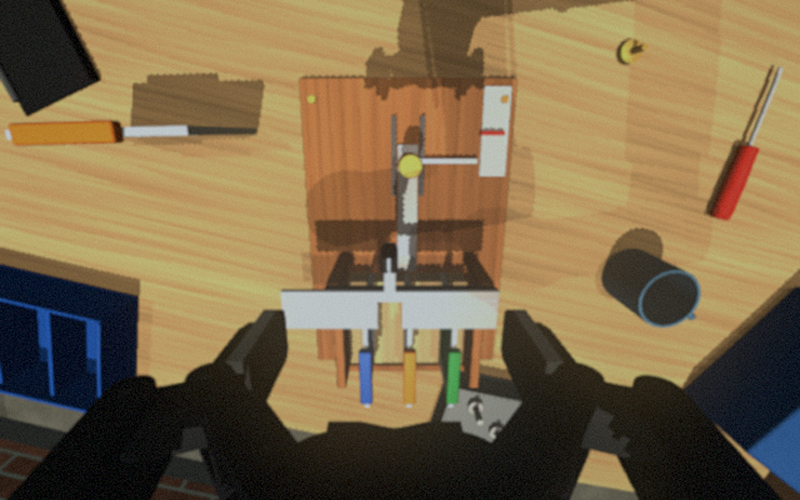

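The wrist view shows the bar with its grip at (388,255) and opening at (388,308). The amber tab is at (409,375) in the middle bay, the knob at (410,166), the pointer tip at (477,161) and the red mark at (491,132).

```bash
cat >> h.py <<'E'
def cen(d,roi,f):
    x0,y0,x1,y1=roi;h=cv2.cvtColor(d['image'],cv2.COLOR_BGR2HSV)[y0:y1,x0:x1].astype(int)
    m=f(h[...,0],h[...,1],h[...,2]).astype(np.uint8)
    n,l,st,c=cv2.connectedComponentsWithStats(m,connectivity=8)
    i=1+np.argmax(st[1:,4]); return c[i]+[x0,y0],st[i]+[x0,y0,0,0,0],np.argwhere(l==i)[:,::-1]+[x0,y0]
yel=lambda h,s,v:(h>20)&(h<34)&(s>110)&(v>100)
ora=lambda h,s,v:(h>8)&(h<25)&(s>150)&(v>110)
red=lambda h,s,v:((h<5)|(h>172))&(s>130)&(v>90)
wht=lambda h,s,v:(s<60)&(v>130)
blk=lambda h,s,v:(v<45)
E
python3 - <<'E'
from h import *
w=load('w1');t=load('t0');s=load('s0')
k,st,_=cen(w,(312,122,345,145),yel);print('knob',k,st)
kt=(295.53,204.07);ks=(326.59,200.05)
print('knob tri',tri([(w,k),(t,kt)]), 'plane',plane(w,k,.106))
g,st,P=cen(w,(303,194,319,218),blk);print('grip blk',g,st)
gl,st2,_=cen(w,(306,205,317,216),wht);print('line',gl,st2,plane(w,gl,.193))
m,st,_=cen(w,(380,100,410,110),red);print('mark',m,st,plane(w,m,.026))
p,st,P=cen(w,(340,122,383,134),wht);q=P[P[:,0]>=P[:,0].max()-1].mean(0);print('ptr',p,st,q,plane(w,q,.028),plane(w,p,.028))
b,st,_=cen(w,(222,225,402,266),wht);print('bar',b,st)
a,st,P=cen(w,(318,278,338,326),ora);c0=[P[P[:,1]<290].mean(0),P[P[:,1]>310].mean(0)];A=[plane(w,x,.16) for x in c0];e=A[1]-A[0];print('amber',a,A,np.degrees(np.arctan2(e[1],e[0])))
print('tcp proj',proj(w,[.612,.0386,.106]))
yaw=np.radians(14);R=np.array([[np.cos(yaw),-np.sin(yaw)],[np.sin(yaw),np.cos(yaw)]])
O=plane(w,k,.106)[:2]+R@[.115,0];f=lambda x:(R.T@(x[:2]-O)).round(4)
print('O',O)
for n,x in dict(line=plane(w,gl,.193),mark=plane(w,m,.026),ptr=plane(w,p,.028),a0=A[0],a1=A[1],grip=plane(w,g,.18)).items(): print(n,f(x))
for x in [(281/1.25,307/1.25),(498/1.25,309/1.25),(388/1.25,300/1.25)]: print('bar pts',f(plane(w,x,.149)))
E
```

```text
knob [327.63859649 132.18947368] [319 123  19  19 285]
knob tri (array([0.56518631, 0.04277   , 0.13753022]), [np.float64(8.328776808656914e-05), np.float64(8.328776808667189e-05)]) plane [0.56743451 0.04473005 0.106     ]
grip blk [313.8 196.6] [312 196   4   3   5]
line [310.54285714 211.11428571] [309 207   4   9  35] [0.64984114 0.04283265 0.193     ]
mark [393.26190476 105.71428571] [385 105  18   3  42] [0.50888606 0.1383984  0.026     ]
ptr [359.84269663 128.35955056] [340 126  42   5 178] [380.5 128.5] [0.54697594 0.12905437 0.028     ] [0.55474758 0.09727655 0.028     ]
bar [312.01870099 247.0512769 ] [ 224  225  175   41 4973]
amber [327.07086614 301.24146982] [array([0.75873966, 0.09198966, 0.16      ]), array([0.80777694, 0.10449196, 0.16      ])] 14.303120146714653
tcp proj [315.02642431 163.36368112]
O [0.67901852 0.07255107]
line [-0.0355 -0.0218]
mark [-0.1491  0.1051]
ptr [-0.1146  0.0541]
a0 [ 0.0821 -0.0004]
a1 [ 0.1327 -0.0002]
grip [-0.0485 -0.0182]
bar pts [ 0.029  -0.1368]
bar pts [0.0316 0.0942]
bar pts [ 0.0208 -0.0229]
```

```bash
python3 -c "
import cv2
i=cv2.imread('pics/w1.png')[95:275,220:415]
cv2.imwrite('pics/c1.png',cv2.resize(i,(650,600),interpolation=cv2.INTER_NEAREST))"
```

```text
(no output)
```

View pics/c1.png

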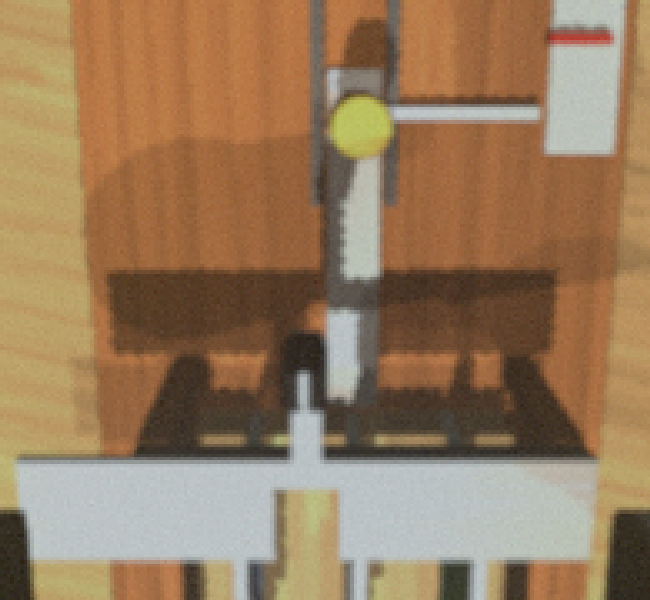

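The crop shows the opening at columns 275–339, in line with the grip at (304,385). It stands about 21.5 mm to the −y side of the amber frame. I'll go down on the grip.

Call:
apply_moves --dp '[[0.08,0.01,-0.05],[0.152,0.016,-0.15],[0.152,0.016,-0.27],[0.152,0.016,-0.4],[0.152,0.016,-0.52],[0.152,0.016,-0.64],[0.152,0.016,-0.74],[0.152,0.016,-0.8],[0.152,0.016,-0.82],[0.152,0.016,-0.82]]' --rotation '[[0,0,0],[0,0,0],[0,0,0],[0,0,0],[0,0,0],[0,0,0],[0,0,0],[0,0,0],[0,0,0],[0,0,0]]'

```text
clock: 4.2
tcp_pos: [0.6506, 0.0433, 0.1563]
orientation: [-0.121, 0.993, -0.0, -0.0]
wrist_force: [0.1, -0.6, 0.4]
gripper_width: 0.0856
grip_force: 0.0
```

Call:
apply_moves --dp '[[0,0,0],[0,0,0],[0,0,0],[0,0,0],[0,0,0],[0,0,0],[0,0,0],[0,0,0],[0,0,0],[0,0,0]]' --rotation '[[0,0,0],[0,0,0],[0,0,0],[0,0,0],[0,0,0],[0,0,0],[0,0,0],[0,0,0],[0,0,0],[0,0,0]]' --gripper 1 --force 30

```text
clock: 5.2
tcp_pos: [0.6511, 0.044, 0.1568]
orientation: [-0.122, 0.993, -0.0, 0.0]
wrist_force: [-1.4, 0.9, 5.2]
gripper_width: 0.0158
grip_force: 33.0
```

```bash
python3 - <<'E'
from h import *
w=grab('wrist','w2');cv2.imwrite('pics/w2b.png',cv2.resize(w['image'],(800,500)))
E
```

```text
(no output)
```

View pics/w2b.png

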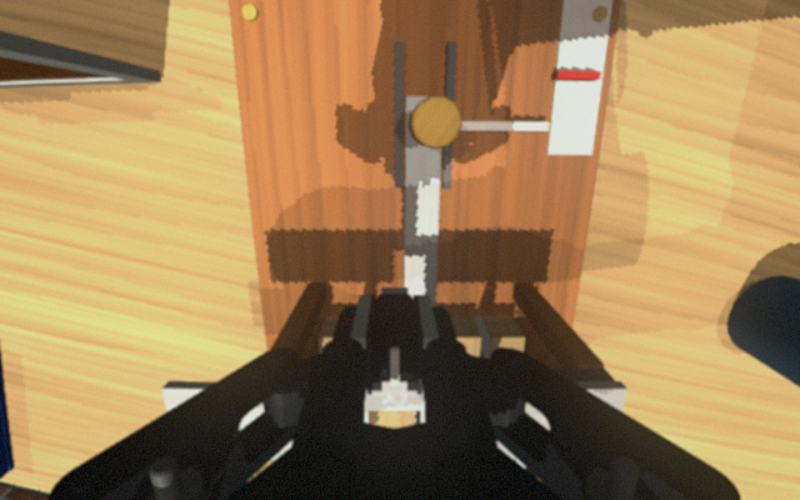

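The pads hold the grip, with a width of 15.8 mm. I'll slide it 21 mm along the rack's +y.

Call:
apply_moves --dp '[[-0.002,0.01,0],[-0.005,0.02,0],[-0.008,0.032,0],[-0.011,0.044,0],[-0.014,0.056,0],[-0.017,0.068,0],[-0.02,0.08,0],[-0.02,0.082,0],[-0.02,0.082,0],[-0.02,0.082,0]]' --rotation '[[0,0,0],[0,0,0],[0,0,0],[0,0,0],[0,0,0],[0,0,0],[0,0,0],[0,0,0],[0,0,0],[0,0,0]]'

```text
clock: 6.25
tcp_pos: [0.646, 0.0644, 0.1567]
orientation: [-0.122, 0.993, -0.0, 0.0]
wrist_force: [-1.9, -0.4, 6.3]
gripper_width: 0.0154
grip_force: 33.2
```

Call:
apply_moves --dp '[[0,0,0],[0,0,0],[0,0,0],[0,0,0],[0,0,0],[0,0,0],[0,0,0],[0,0,0],[0,0,0],[0,0,0]]' --rotation '[[0,0,0],[0,0,0],[0,0,0],[0,0,0],[0,0,0],[0,0,0],[0,0,0],[0,0,0],[0,0,0],[0,0,0]]' --gripper -1

```text
clock: 7.25
tcp_pos: [0.6459, 0.0645, 0.1563]
orientation: [-0.122, 0.993, 0.0, -0.0]
wrist_force: [-0.1, -0.0, -0.2]
gripper_width: 0.0854
grip_force: 0.0
```

Call:
apply_moves --dp '[[0,0,0.1],[0,0,0.25],[0,0,0.4],[-0.05,0,0.55],[-0.1,0,0.7],[-0.15,0,0.8],[-0.15,0,0.82],[-0.15,0,0.82],[-0.15,0,0.82],[-0.15,0,0.82]]' --rotation '[[0,0,0],[0,0,0],[0,0,0],[0,0,0],[0,0,0],[0,0,0],[0,0,0],[0,0,0],[0,0,0],[0,0,0]]'

```text
clock: 8.25
tcp_pos: [0.6082, 0.0644, 0.3595]
orientation: [-0.122, 0.993, -0.0, -0.001]
wrist_force: [0.7, 0.9, -0.2]
gripper_width: 0.0854
grip_force: 0.0
```

```bash
python3 - <<'E'
from h import *
w=grab('wrist','w3');t=grab('top','t3');cv2.imwrite('pics/c3.png',cv2.resize(w['image'][90:340,205:425],(528,600),interpolation=cv2.INTER_CUBIC))
k,st,_=cen(w,(305,110,350,150),yel);print('knob',k,st)
b,st,_=cen(w,(222,215,420,275),wht);print('bar',b,st)
o=env.get_obs();print(o['tcp_pos'],o['clock'],o['wrist_force'])
E
```

```text
knob [310.49308756 131.19815668] [305 122  14  19 217]
bar [310.30922596 247.07036747] [ 222  215  175   60 5116]
[0.60836383 0.064424   0.35980359] 8.35 [ 0.94857529 -1.06823253  0.33538757]
```

View pics/c3.png

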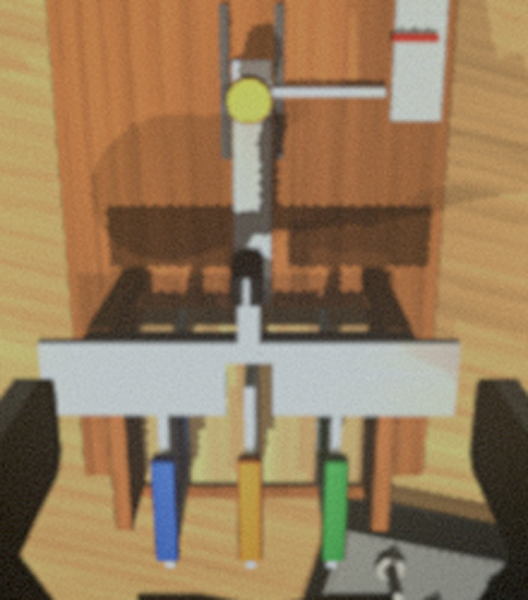

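The opening (columns 227–272) stands in line with the amber tab (column 249), and the grip at (247,265) is free. Next I'll measure the catch.

```bash
python3 - <<'E'
from h import *
w=load('w3');w1=load('w1')
k,st,_=cen(w,(292,110,335,150),yel);K=plane(w,k,.106);print('knob',k,st,K)
m,st,_=cen(w,(365,98,395,112),red);M=plane(w,m,.026);print('mark',m,st,M)
p,st,P=cen(w,(325,120,366,134),wht);print('ptr',p,st);PT=plane(w,P[P[:,0]>=P[:,0].max()-6].mean(0),.028)
yaw=np.radians(14);R=np.array([[np.cos(yaw),-np.sin(yaw)],[np.sin(yaw),np.cos(yaw)]]);f=lambda x:(R.T@(x[:2]-[.679,.0726])).round(4)
print(f(K),f(M),f(PT),'cam',f(ray(w,k)[0]))
k1=(327.64,132.19);print('heights: tri knob with top',tri([(w,k),(load('t0'),(295.53,204.07)),(load('s0'),(326.59,200.05))]))
E
```

```text
knob [308.35862069 131.24827586] [299 122  20  19 290] [0.56722992 0.04528084 0.106     ]
mark [377.39215686 105.05882353] [369 104  18   3  51] [0.50878651 0.13913739 0.026     ]
ptr [344.80295567 128.        ] [325 126  41   5 203]
[-0.1151  0.0005] [-0.1491  0.1057] [-0.1143  0.0828] cam [-0.1449  0.0093]
heights: tri knob with top (array([0.56820283, 0.04499069, 0.10353837]), [np.float64(0.0008268869419747617), np.float64(0.0010832643662873522), np.float64(0.0011115080918015709)])
```

Call:
apply_moves --dp '[[-0.08,-0.04,0],[-0.164,-0.077,-0.04],[-0.164,-0.077,-0.16],[-0.164,-0.077,-0.3],[-0.164,-0.077,-0.44],[-0.164,-0.077,-0.56],[-0.164,-0.077,-0.68],[-0.164,-0.077,-0.76],[-0.164,-0.077,-0.8],[-0.164,-0.077,-0.8]]' --rotation '[[0,0,0],[0,0,0],[0,0,0],[0,0,0],[0,0,0],[0,0,0],[0,0,0],[0,0,0],[0,0,0],[0,0,0]]'

```text
clock: 9.35
tcp_pos: [0.5667, 0.0449, 0.1597]
orientation: [-0.122, 0.993, -0.0, -0.002]
wrist_force: [0.0, 0.9, 0.3]
gripper_width: 0.0855
grip_force: 0.0
```

```bash
python3 - <<'E'
from h import *
w=grab('wrist','w4')
h=cen(w,(230,60,440,330),yel);print(h[0],h[1],plane(w,h[0],.106),proj(w,[.567,.045,.106]))
print(env.get_obs()['tcp_pos'])
E
```

```text
[314.30390921 217.37074401] [298 202  33  32 793] [0.56717853 0.04461494 0.106     ] [314.89190011 217.26517974]
[0.56749281 0.04509778 0.16108752]
```

Aligned within 1 mm, so I'll go down and close on the knob.

Call:
apply_moves --dp '[[0,0,-0.06],[0,0,-0.12],[0,0,-0.18],[0,0,-0.24],[0,0,-0.3],[0,0,-0.34],[0,0,-0.365],[0,0,-0.365],[0,0,-0.365],[0,0,-0.365]]' --rotation '[[0,0,0],[0,0,0],[0,0,0],[0,0,0],[0,0,0],[0,0,0],[0,0,0],[0,0,0],[0,0,0],[0,0,0]]'

```text
clock: 10.4
tcp_pos: [0.568, 0.0454, 0.0708]
orientation: [-0.122, 0.993, 0.0, 0.001]
wrist_force: [0.1, 0.6, 1.0]
gripper_width: 0.0854
grip_force: 0.0
```

Call:
apply_moves --dp '[[0,0,0],[0,0,0],[0,0,0],[0,0,0],[0,0,0],[0,0,0],[0,0,0],[0,0,0],[0,0,0],[0,0,0]]' --rotation '[[0,0,0],[0,0,0],[0,0,0],[0,0,0],[0,0,0],[0,0,0],[0,0,0],[0,0,0],[0,0,0],[0,0,0]]' --gripper 1 --force 70

```text
clock: 11.4
tcp_pos: [0.5675, 0.0449, 0.0704]
orientation: [-0.122, 0.993, -0.0, 0.0]
wrist_force: [-1.0, -3.7, 5.7]
gripper_width: 0.0247
grip_force: 68.5
```

Call:
apply_moves --dp '[[-0.016,-0.004,0],[-0.035,-0.009,0],[-0.055,-0.014,0],[-0.075,-0.019,0],[-0.095,-0.024,0],[-0.112,-0.028,0],[-0.125,-0.031,0],[-0.133,-0.033,0],[-0.133,-0.033,0],[-0.133,-0.033,0]]' --rotation '[[0,0,0],[0,0,0],[0,0,0],[0,0,0],[0,0,0],[0,0,0],[0,0,0],[0,0,0],[0,0,0],[0,0,0]]'

```text
clock: 12.4
tcp_pos: [0.5367, 0.0373, 0.0704]
orientation: [-0.122, 0.993, 0.0, 0.002]
wrist_force: [10.3, -5.0, -4.2]
gripper_width: 0.0247
grip_force: 68.9
```

```bash
python3 - <<'E'
from h import *
w=grab('wrist','w5');t=grab('top','t5')
c=proj(w,[.508,.138,.026]).round().astype(int);print(c)
x0=max(c[0]-75,0);y0=max(c[1]-40,0)
a=w['image'][y0:y0+80,x0:x0+130];b=t['image'][95:255,225:355]
C=np.zeros((600,800,3),np.uint8);A=cv2.resize(a,None,fx=3.1,fy=3.1,interpolation=cv2.INTER_CUBIC);B=cv2.resize(b,None,fx=3,fy=3,interpolation=cv2.INTER_CUBIC)
C[:B.shape[0],:390]=B;C[:A.shape[0],395:395+A.shape[1]]=A;cv2.imwrite('pics/c5.png',C);print(x0,y0)
E
```

```text
[468 216]
393 176
```

View pics/c5.png

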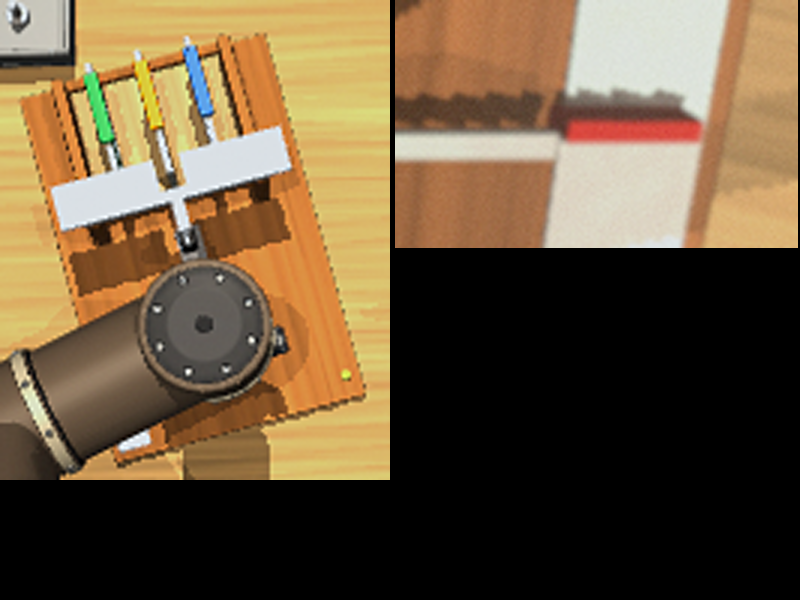

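In the crop, the pointer at (480,146) is still slightly short of the mark's top face at (634,131). The keeper opening in the top view still faces the amber frame.

```bash
cat > m.py <<'E'
from h import *
import sys
def meas(w):
    yaw=np.radians(14);R=np.array([[np.cos(yaw),-np.sin(yaw)],[np.sin(yaw),np.cos(yaw)]]);f=lambda x:R.T@(x[:2]-[.679,.0726])
    top=lambda h,s,v:((h<6)|(h>172))&(s>120)&(v>150)
    m,st,P=cen(w,(440,190,500,235),top);M=f(plane(w,m,.026))
    p,st2,Q=cen(w,(393,205,443,240),lambda h,s,v:(s<70)&(v>130));q=Q[Q[:,0]<440];
    T=[f(plane(w,Q[Q[:,0]==c].mean(0),.026+.002)) for c in range(400,438,6)]
    print('mark',m,st,M.round(4));print('ptr',st2,np.array(T).round(4))
    yT=np.polyfit([t[1] for t in T],[t[0] for t in T],1);print('gap mm at tip',1e3*(np.polyval(yT,.088)-M[0]),'mean',1e3*(np.mean([t[0] for t in T])-M[0]))
meas(grab('wrist',sys.argv[1]));o=env.get_obs();print(o['tcp_pos'],o['wrist_force'],o['clock'])
E
python3 m.py w6
```

```text
mark [469.58361775 217.9556314 ] [448 215  44   7 293] [-0.1489  0.1058]
ptr [393 218  50  10 483] [[-0.1461  0.0576]
 [-0.1464  0.0616]
 [-0.1464  0.0657]
 [-0.1464  0.0698]
 [-0.1464  0.0739]
 [-0.1464  0.078 ]
 [-0.1464  0.0821]]
gap mm at tip 2.359999899960635 mean 2.5117111488454635
[0.53677665 0.03732458 0.07042789] [ 9.22424585 -5.22200882 -3.07339353] 12.55
```

Call:
apply_moves --dp '[[-0.003,-0.001,0],[-0.006,-0.0015,0],[-0.01,-0.0025,0],[-0.01,-0.0025,0],[-0.01,-0.0025,0],[-0.01,-0.0025,0],[-0.01,-0.0025,0],[-0.01,-0.0025,0],[-0.01,-0.0025,0],[-0.01,-0.0025,0]]' --rotation '[[0,0,0],[0,0,0],[0,0,0],[0,0,0],[0,0,0],[0,0,0],[0,0,0],[0,0,0],[0,0,0],[0,0,0]]'

```text
clock: 13.55
tcp_pos: [0.5344, 0.0367, 0.0704]
orientation: [-0.122, 0.993, 0.0, 0.002]
wrist_force: [10.4, -6.1, -4.0]
gripper_width: 0.0245
grip_force: 68.8
```

```bash
python3 m.py w7
```

```text
mark [469.14478114 221.        ] [448 218  44   7 297] [-0.149   0.1058]
ptr [393 218  50  10 481] [[-0.1485  0.0576]
 [-0.1485  0.0617]
 [-0.1488  0.0657]
 [-0.1488  0.0698]
 [-0.1485  0.0739]
 [-0.1488  0.078 ]
 [-0.1488  0.0821]]
gap mm at tip 0.1734172860992922 mean 0.38290176885022453
[0.53443171 0.03671016 0.07042621] [10.79101723 -6.0196778  -3.55367024] 13.6
```

```bash
python3 -c "
from cell import env
print(env.sign_off())"
```

```text
the job is handed in; nothing more can be done
None
```

The job is handed in at about 13.6 s: the keeper opening stands in line with the amber frame (within about 0.5 mm in the wrist view) and is released, and the gripper is still holding the catch with its pointer measured within about 0.4 mm of the red mark.

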